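# Lock the toothbrush case into its drying dock with the seesaw catch

### The arm

A 6-joint arm with a two-finger parallel gripper is mounted at the origin on the work surface. World frame = base frame: x ahead of the robot, y to its left, z up, the work surface at z = 0. Lengths are in m, angles in degrees, forces in N, time in s.
With the tool pointing down it reaches from about 0.35 to 0.8 m from the base axis. Payload 7.3 kg.
Tool frame: the origin (TCP) lies between the finger pads; the fingertips stand arm.tcp_to_tips ahead of it and the grasp point (between the pads) is the TCP (arm.tcp_to_tips is the distance from the TCP to the fingertips, in m); z points along the fingers, y is the line along which they close (so a half turn about z gives the same grasp; the last joint's range is limited). The gripper opens to 85 mm and grips with 20 to 120 N. Pads are 22 mm wide; open, the fingers measure 114 mm over their backs; the gripper's body (76 mm by 85 mm) begins 54 mm behind the grasp point. The pads swing forward as they close: fully open they stand 13 mm farther back than shut.
Start: joints at [68.182, 19.595, 87.324, -0, 73.075, -8.365], TCP at [0.122, 0.511, 0.25] pointing down, gripper open.
Joint ranges: [-145.02, 145.02], [-44.19, 115.74], [2.07, 154.8], [-57.11, 237.11], [16.16, 152.29], [-177.93, 177.93]. Speed limits (degrees/s): [147.25, 147.25, 180, 180, 180, 180].

### API

Orientations are given as a 3x3 rotation matrix whose columns are the frame's x, y, z axes.
In Python, from station import arm gives the robot as it stands.
- The arm moves only by the tool apply_moves, never from a script. Its argument "steps" is a list of rows, each a list of 3 entries, a list of its own where there are three numbers: the opening, from -1 (shut) to 1 (fully open), then the shift along the tool's x, y, z in m, then the turn about the tool's z in degrees. A call has 1 to 5 rows; each row shifts and turns the commanded pose from where the row before left it, along the tool's axes as they then stand; what a row does not reach is not made up. A row lasts 1/12 s, in which the tool goes at most 41.7 mm and 7.16 degrees, less where a joint would pass 70% of its speed; a pose out of reach is approached as far as the arm can. A call with a gripper value outside its range is refused whole. The fingers move at their own pace and stop on an object; the grip force is fixed at half the most. Time passes only in rows, so rows that do not move let the fingers close. It gives the time, the measured TCP pose, the force, the opening and the grip force at its end, in the units of the state.
- arm.state(): the state, without advancing time (a new reading comes with each control period).
- arm.camera(name): name is "side" or "top"; returns (picture, depth): 400x640x3 uint8, red, green, blue; 400x640 float32, m along the optical axis (not along the pixel's ray), 0 where there is no reading.
- arm.camera_model(name): a dict with "K" (3x3 intrinsics, pixels), "dist" ([k1, k2, p1, p2, k3] as OpenCV has them; the pictures are not rectified), "R" (3x3) and "t" (3): a world point X has camera coordinates R X + t. Camera axes: x right, y down, z forward; pixel columns grow to the right and rows downward; lengths in m; the calibration is good to about 2 mm. A picture is of the moment at which its call begins. camera_model takes no time and is no camera call.
- arm.hand_in(): hands the job in; it is judged then, once.
The state is a dict: "clock": time; "joint_positions": joint angles; "joint_velocities": joint speeds; "joint_torque": joint torques, N m; "position": TCP position; "eef_rot": TCP orientation; "wrist_force": force on the tool from outside, world axes, zero at the start; "ft_torque": the same for the moment, N m; "width": finger opening in m; "finger_force": force on a finger pad.
Only numpy, scipy, OpenCV 4.12 (cv2) and the standard library are available. Lean on these libraries where they do the work, as an engineer would, in place of code of your own. Each camera call takes 0.05 s, during which the arm holds its last target. There are 200 camera calls.

### The job

Push the red paddle of the dock's seesaw catch over until it snaps open, then lift the white toothbrush case out of the gold tray and set it down gently, without dropping it, right way up and flat in the dock's cradle between the black lips and end stops. Let go of it, then push the catch back past its centre so that it snaps fully shut with its gold jaw over the case. Leave the jar, tweezer tin, tumbler and comb standing or lying where they are.

Things in the scene. Friction and masses are not known exactly. Their poses are not given: they have to be found in the camera images.
- dock: Drying dock fixed to the counter, left or right of the tray, turned up to 0.5 rad: grey base plate 222 (x) x 74 (y) x 8 mm. Origin: centre of its underside; x along the cradle, y towards the catch, z up. The catch and its bracket stand at x = 38..82 mm, on the +y side; between x = -64 and +30 mm both sides of the cradle are open, with room for gripper fingers.
- cradle (a point): Centre of the cradle floor, 8 mm above the dock's origin, same axes. Black side lips only near the ends (|x| = 66..90 mm), 42 mm apart inside, top 22 mm above this floor, flaring outward to 31 mm from the centre line. Black end stops with inner faces at x = -100 and +100 mm, 14 mm high.
- pivot (a point): Pivot of the catch, at (60, 55, 45) mm in the dock's frame, its axis along dock x. The catch is one rigid V-shaped lever: two flat arms, 26 mm wide along x (dock x = 47..73 mm) and 6 mm thick, 105 degrees apart. Steel bracket cheeks reach 10 mm above the pivot. A spring drives it to the nearer stop: about 0.16 N m at the stops (5 to 6 N pushed 30 mm above the pivot), falling to nothing at the centre.
- catch (a joint): Catch angle, rad: 0 = shut (at the start), 1.31 = open, hard stops; snaps over by itself past 0.655. Shut: gold jaw level, pointing to dock -y over the cradle; red paddle up at 75 degrees above level, leaning to +y. Open: jaw up at 75 degrees, leaning to -y, clear of the case; paddle level, pointing to +y. To open push the standing paddle to dock +y; to shut push the standing jaw to -y.
- paddle_tip (a point): Middle of the outer end of the red paddle, 60 mm from the pivot.
- jaw_tip (a point): Middle of the outer end of the gold jaw, 50 mm from the pivot.
- tray: Gold aluminium tray fixed to the counter, 260 (x) x 200 (y) mm, floor 4 mm thick, rim 4 mm thick and 16 mm high. Origin: centre of the underside.
- case: White hard plastic toothbrush case, 190 (x) x 34 (y) x 30 mm (z), about 120 g, loose, lying in the tray. Origin: centre of the underside; x along its length. The same both ways round, either end may point to the catch.
- jar: Amber glass deodorant jar with white flip-top, diameter 53 mm, height 88 mm, standing in the tray beside the case near one or other end. Origin: centre of the underside. To be left alone.
- tweezers: Steel tweezer tin 64 x 44 x 16 mm lying in the tray beside the case near the end away from the jar. Origin: centre of the underside. To be left alone.
- tumbler: Blue ceramic tumbler, diameter 60 mm, height 95 mm, standing on the counter on the dock's -y side, level with the catch. Origin: centre of the underside. To be left alone.
- comb: Wooden comb 180 x 41 x 6 mm lying on the counter behind the tray and dock. Origin near its middle, on the underside. To be left alone.

How it is judged:
By the outcome, as a careful person would: the job done as asked, in the order asked, and still so for the second after the job is handed in, with the robot touching nothing.
It also fails if it takes over 64 s, if anything falls off the work surface, if the arm or the gripper's body presses on something with over 40 N, if the wrist force passes 120 N, or if a joint passes its speed limit or range.

## Working session

There is one attempt and no reset: what is moved stays moved. The work goes in short steps, Python scripts to look and compute and a tool call to move; the robot and the scene stay as the last step left them, time stands still between calls to the robot, and variables do not carry over. Pictures are saved under pics/ and viewed, at most 10 in all, crops included, and the job is handed in when it is done.

Besides the shell and the picture viewer there is one more tool, called after "Emit:" as name([rows], argument=value, ...), one row to a line, values as JSON. apply_moves: Moves the arm, as the interface text tells. Its arguments: {"type":"object","properties":{"steps":{"type":"array","items":{"type":"array"}}},"required":["steps"]}

```bash
mkdir -p pics; ls; python3 - <<'E'
from station import arm
import cv2,numpy as np,pickle
s=arm.state();print(s['clock'],s['position'],np.round(s['eef_rot'],3),s['width'],arm.tcp_to_tips)
D={}
for n in('top','side'):
    p,d=arm.camera(n);D[n]=(p,d,arm.camera_model(n));cv2.imwrite(f'pics/{n}0.png',p[...,::-1]);m=D[n][2];print(n,np.round(-m['R'].T@m['t'],3),np.round(m['R'],2),np.round(m['K'],1),m['dist'])
pickle.dump(D,open('d0.pkl','wb'))
E
```

```text
pics
0.0 [0.1219629  0.51024481 0.24962548] [[-0.973  0.233 -0.001]
 [ 0.233  0.973 -0.001]
 [ 0.    -0.002 -1.   ]] 0.08546331177687967 0.019
top [0.517 0.012 0.97 ] [[-0.01 -1.    0.02]
 [-0.99  0.01 -0.12]
 [ 0.12 -0.02 -0.99]] [[434.7   0.  321.3]
 [  0.  434.7 198.7]
 [  0.    0.    1. ]] [-0.10842679  0.          0.          0.          0.        ]
side [ 0.112 -0.483  0.801] [[ 0.7  -0.71  0.01]
 [-0.51 -0.51 -0.69]
 [ 0.5   0.48 -0.72]] [[516.9   0.  315.2]
 [  0.  516.9 204.6]
 [  0.    0.    1. ]] [0.04657965 0.         0.         0.         0.        ]
```

View pics/top0.png

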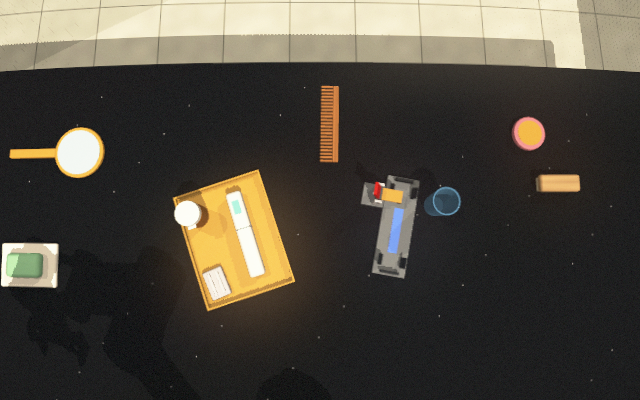

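View pics/side0.png

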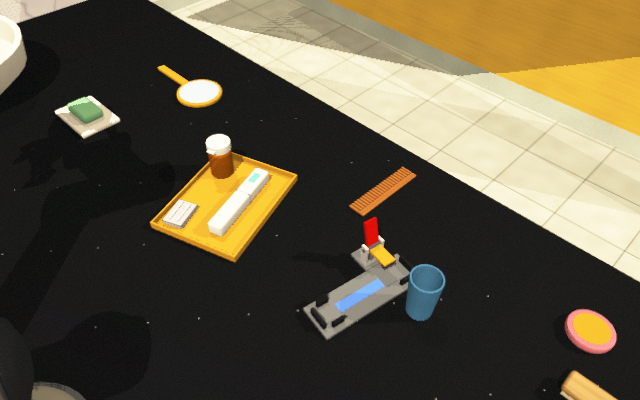

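```bash
cat > h.py <<'E'
import cv2,numpy as np,pickle
def ray(m,uv,z):
    uv=np.asarray(uv,float).reshape(-1,1,2)
    n=cv2.undistortPoints(uv,m['K'],np.array(m['dist'])).reshape(-1,2)
    d=np.c_[n,np.ones(len(n))]@m['R'];c=-m['R'].T@m['t']
    z=np.broadcast_to(z,len(d));return c+d*((z-c[2])/d[:,2])[:,None]
def proj(m,X):
    return cv2.projectPoints(np.asarray(X,float).reshape(-1,3),cv2.Rodrigues(m['R'])[0],m['t'],m['K'],np.array(m['dist']))[0].reshape(-1,2)
def big(mask):
    c,_=cv2.findContours(mask.astype(np.uint8),cv2.RETR_EXTERNAL,cv2.CHAIN_APPROX_NONE);return max(c,key=cv2.contourArea).reshape(-1,2)
def dpts(m,d,uv):
    uv=np.asarray(uv);n=cv2.undistortPoints(uv.reshape(-1,1,2).astype(float),m['K'],np.array(m['dist'])).reshape(-1,2)
    return (np.c_[n,np.ones(len(n))]*d[uv[:,1],uv[:,0]][:,None]-m['t'])@m['R']
def rect(P):
    (c,s,a)=cv2.minAreaRect((P[:,:2]*1000).astype(np.float32));
    if s[0]<s[1]: a+=90
    return np.round(c,1),np.round(s,1),round((a+90)%180-90,2)
E
python3 - <<'E'
from h import *
D=pickle.load(open('d0.pkl','rb'))
p,d,m=D['top'];h=cv2.cvtColor(p,cv2.COLOR_RGB2HSV)
H,S,V=[h[...,i].astype(int) for i in range(3)]
yy,xx=np.mgrid[:400,:640]
W=lambda a,b,c,e:(xx>=a)&(xx<b)&(yy>=c)&(yy<e)
def rep(n,mask,z):
    c=big(mask);P=ray(m,c,z);print(n,'px',c.min(0),c.max(0),rect(P))
    q=np.argwhere(mask)[:,::-1];q=q[d[q[:,1],q[:,0]]>0];X=dpts(m,d,q);print('   depth z pct',np.round(np.percentile(X[:,2],[5,50,95]),3),'mean',np.round(X.mean(0),3));return c
rep('case',(V>140)&(S<110)&W(222,270,180,282),.034)
rep('tray',(V>60)&(S>100)&(H<35)&W(160,310,160,320),.016)
rep('comb',(V>60)&(S>100)&(H<35)&W(310,350,75,175),.006)
rep('dock',(V>75)&W(355,422,165,290),.008)
rep('blue',(H>100)&(H<130)&(S>80)&(V>120)&W(380,415,190,260),.009)
rep('gold',(H>10)&(H<35)&(S>120)&(V>120)&W(380,410,180,210),.05)
rep('red',((H<8)|(H>172))&(S>150)&(V>100)&W(365,392,175,210),.1)
rep('tumbler',(H>90)&(H<115)&(S>80)&(V>70)&W(425,470,180,225),.095)
rep('jar',(V>150)&(S<80)&W(170,205,195,232),.088)
rep('tin',(V>120)&(S<110)&W(200,235,260,302),.02)
big1=cv2.resize(p[165:290,355:470],None,fx=5,fy=4.8,interpolation=cv2.INTER_CUBIC)
s=cv2.resize(D['side'][0][205:345,295:455],None,fx=4,fy=4,interpolation=cv2.INTER_CUBIC)
cv2.imwrite('pics/dock_top.png',cv2.resize(p[165:290,355:470],None,fx=4.8,fy=4.8,interpolation=cv2.INTER_CUBIC)[...,::-1]);cv2.imwrite('pics/dock_side.png',s[...,::-1])
E
```

```text
case px [226 191] [264 277] (array([551.6, 154.6]), array([188.9,  36.1]), 17.82)
   depth z pct [0.021 0.033 0.036] mean [0.548 0.156 0.032]
tray px [172 169] [301 311] (array([533.5, 164.8]), array([286.6, 248.5]), 18.25)
   depth z pct [-0.001  0.004  0.016] mean [0.534 0.17  0.005]
comb px [319  85] [338 162] (array([802.7, -29.3]), array([ 43.1, 182.5]), -0.83)
   depth z pct [-0.001  0.005  0.008] mean [ 0.801 -0.03   0.004]
dock px [361 175] [418 278] (array([ 571.2, -152.3]), array([125., 222.]), -11.06)
   depth z pct [0.005 0.008 0.05 ] mean [ 0.574 -0.167  0.014]
blue px [388 208] [403 252] (array([ 556.9, -174.9]), array([ 20.3, 100.1]), -10.96)
   depth z pct [0.005 0.009 0.012] mean [ 0.557 -0.175  0.009]
gold px [381 188] [402 203] (array([ 630.1, -161.4]), array([43.8, 27.3]), 78.33)
   depth z pct [0.045 0.048 0.051] mean [ 0.631 -0.162  0.048]
red px [374 182] [380 198] (array([ 634.6, -122. ]), array([12.3, 32.8]), -1.43)
   depth z pct [0.035 0.097 0.105] mean [ 0.637 -0.124  0.086]
tumbler px [425 186] [460 215] (array([ 613. , -258.2]), array([74.4, 60. ]), 89.48)
   depth z pct [0.004 0.057 0.096] mean [ 0.614 -0.272  0.054]
jar px [174 201] [200 229] (array([589.5, 265.2]), array([56.3, 53.4]), 63.63)
   depth z pct [0.084 0.091 0.094] mean [0.589 0.265 0.088]
tin px [202 266] [231 300] (array([445.3, 217.1]), array([64.1, 45.6]), 23.06)
   depth z pct [0.014 0.018 0.021] mean [0.445 0.218 0.018]
```

View pics/dock_top.png

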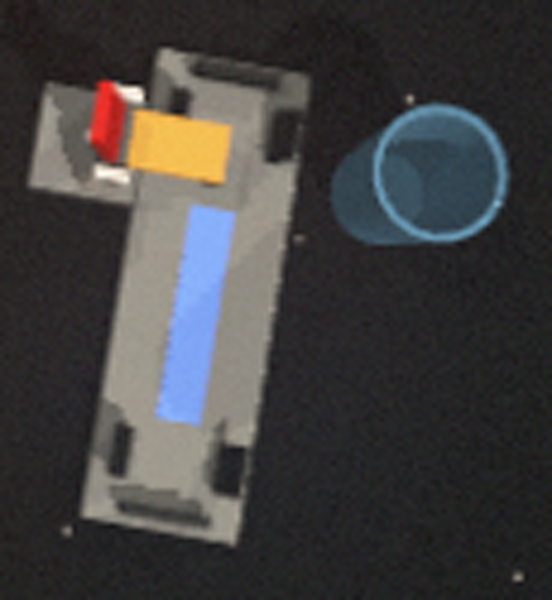

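The top view shows the dock at px (396,227), yaw about −11°. Its corners are near (388,175), (420,181), (405,278) and (372,273). The red paddle is at px (377,190), the gold jaw at (392,196), and the tumbler rim at (447,201). The case is centred at (0.552, 0.155) with yaw 17.8°.

```bash
cat > go.py <<'E'
from h import *
import json,sys
def dockpose():
    return json.load(open('dock.json'))
def dw(x,y,z):
    q=dockpose();a=np.radians(q[2]);return np.array([q[0]+x*np.cos(a)-y*np.sin(a),q[1]+x*np.sin(a)+y*np.cos(a),z])
def delta(target,yaw_y):  # yaw_y: desired world heading of tool y, deg
    from station import arm
    s=arm.state();R=np.array(s['eef_rot']);d=R.T@(np.asarray(target)-s['position'])
    h=np.degrees(np.arctan2(R[1,1],R[0,1]));t=-((yaw_y-h+90)%180-90)
    print('t',round(s['clock'],2),'pos',np.round(s['position'],4),'tooly',round(h,2),'-> shift mm',np.round(d*1000,1),'turn',round(t,2),'target',np.round(target,4))
E
python3 - <<'E'
from go import *
D=pickle.load(open('d0.pkl','rb'));p,d,m=D['top']
c=np.array([[158,48],[310,75],[238,545],[80,517]])/4.8+[355,165]-.4
P=ray(m,c,.008)[:,:2];print(np.round(P,4));print('sides',[round(np.linalg.norm(P[i]-P[(i+1)%4])*1000,1) for i in range(4)])
v=(P[0]+P[1]-P[2]-P[3]);a=np.degrees(np.arctan2(v[1],v[0]));o=P.mean(0);print('dock',o,a)
json.dump([o[0],o[1],a],open('dock.json','w'))
inv=lambda w:np.round((lambda r:[r[0]*np.cos(np.radians(a))+r[1]*np.sin(np.radians(a)),-r[0]*np.sin(np.radians(a))+r[1]*np.cos(np.radians(a))])((np.array(w)-o)*1000),1)
print('blue',inv([.5569,-.1749]),'jawmid (expect 60,~27)',inv([.6301,-.1614]),'red',inv([.637,-.124]))
t=ray(m,[[446.5,200.4]],.095)[0];print('tumbler',t,inv(t[:2]))
for n in('top','side'): print(n,'paddle tip, jaw tip px',np.round(proj(D[n][2],[dw(.06,.0705,.103),dw(.06,.005,.045)]),1))
# measured red top in side image
ps=D['side'][0];h=cv2.cvtColor(ps,cv2.COLOR_RGB2HSV).astype(int);k=((h[...,0]<8)|(h[...,0]>172))&(h[...,1]>150)&(h[...,2]>100);k[:, :340]=0;k[:,400:]=0;k[:205]=0;k[270:]=0
b=big(k);print('side red',b.min(0),b.max(0))
delta(dw(.06,.035,.20),a+90)
E
```

```text
[[ 0.682  -0.161 ]
 [ 0.6689 -0.233 ]
 [ 0.4505 -0.1925]
 [ 0.4644 -0.1196]]
sides [np.float64(73.2), np.float64(222.1), np.float64(74.2), np.float64(221.4)]
dock [ 0.56646102 -0.17652308] -10.633001949036561
blue [-9.7 -0.2] jawmid (expect 60,~27) [59.8 26.6] red [59.6 64.6]
tumbler [ 0.61298302 -0.26659734  0.095     ] [ 62.3 -79.9]
top paddle tip, jaw tip px [[375.3 187.9]
 [401.1 197.1]]
side paddle tip, jaw tip px [[369.8 219.8]
 [389.7 263. ]]
side red [363 217] [378 246]
t 0.1 pos [0.122  0.5103 0.2497] tooly 76.55 -> shift mm [-650.3 -526.6   50.3] turn -2.82 target [ 0.6319 -0.1532  0.2   ]
```

Emit:
apply_moves([
  [-1,[-0.031,-0.025,0],0],
  [-1,[-0.031,-0.025,0],0],
  [-1,[-0.031,-0.025,0],0],
  [-1,[-0.031,-0.025,0],0],
  [-1,[-0.031,-0.025,0],0],
])

```text
clock: 0.52
position: [0.2442, 0.3513, 0.25]
eef_rot: [[-0.973, 0.232, -0.0], [0.232, 0.973, -0.0], [0.0, -0.0, -1.0]]
wrist_force: [0.8, -0.7, -0.2]
width: 0.0255
finger_force: 0.0
```

Emit:
apply_moves([
  [-1,[-0.031,-0.025,0],0],
  [-1,[-0.031,-0.025,0],0],
  [-1,[-0.031,-0.025,0],0],
  [-1,[-0.031,-0.025,0],0],
  [-1,[-0.031,-0.025,0],0],
])

```text
clock: 0.93
position: [0.366, 0.1935, 0.2502]
eef_rot: [[-0.973, 0.233, -0.0], [0.233, 0.973, 0.0], [0.0, 0.0, -1.0]]
wrist_force: [0.5, 0.3, 0.0]
width: 0.0002
finger_force: 0.0
```

Emit:
apply_moves([
  [-1,[-0.031,-0.025,0],0],
  [-1,[-0.031,-0.025,0],0],
  [-1,[-0.031,-0.025,0],0],
  [-1,[-0.031,-0.025,0],0],
  [-1,[-0.031,-0.025,0],0],
])

```text
clock: 1.35
position: [0.4878, 0.0358, 0.2501]
eef_rot: [[-0.972, 0.233, -0.0], [0.233, 0.972, 0.0], [0.001, 0.0, -1.0]]
wrist_force: [0.8, 0.5, 1.1]
width: 0.0001
finger_force: 0.0
```

Emit:
apply_moves([
  [-1,[-0.031,-0.025,0],0],
  [-1,[-0.031,-0.025,0],0],
  [-1,[-0.031,-0.025,0],0],
  [-1,[-0.031,-0.025,0],-2.8],
  [-1,[0,0,0],0],
])

```text
clock: 1.77
position: [0.5872, -0.0942, 0.2485]
eef_rot: [[-0.982, 0.187, 0.0], [0.187, 0.982, -0.002], [-0.001, -0.002, -1.0]]
wrist_force: [-2.1, -0.1, -1.0]
width: -0.0002
finger_force: 0.0
```

```bash
python3 - <<'E'
from go import *
a=dockpose()[2]
delta(dw(.06,.030,.15),a+90);delta(dw(.06,.030,.095),a+90)
from station import arm
s=arm.state();print(s['width'],s['wrist_force'])
E
```

```text
t 1.77 pos [ 0.5872 -0.0942  0.2485] tooly 79.21 -> shift mm [-54.9 -54.4  98.7] turn -0.15 target [ 0.631  -0.1581  0.15  ]
t 1.77 pos [ 0.5872 -0.0942  0.2485] tooly 79.21 -> shift mm [-54.9 -54.3 153.7] turn -0.15 target [ 0.631  -0.1581  0.095 ]
-0.00015603968133263358 [-2.14829502 -0.14449669 -1.02198915]
```

Emit:
apply_moves([
  [-1,[-0.027,-0.027,0],0],
  [-1,[-0.028,-0.027,0.02],0],
  [-1,[0,0,0.035],0],
  [-1,[0,0,0.035],0],
  [-1,[0,0,0.034],0],
])

```text
clock: 2.18
position: [0.6271, -0.1507, 0.125]
eef_rot: [[-0.983, 0.186, -0.001], [0.186, 0.983, 0.0], [0.001, 0.0, -1.0]]
wrist_force: [0.5, -0.1, -0.5]
width: -0.0002
finger_force: 0.0
```

Emit:
apply_moves([
  [-1,[0,0,0.03],0],
  [-1,[0,0,0],0],
])

```text
clock: 2.35
position: [0.6234, -0.1487, 0.0899]
eef_rot: [[-0.983, 0.185, -0.013], [0.185, 0.983, 0.005], [0.013, 0.002, -1.0]]
wrist_force: [-0.8, 0.2, -0.8]
width: 0.0003
finger_force: 0.0
```

```bash
python3 - <<'E'
from go import *
a=dockpose()[2]
delta(dw(.06,.045,.092),a+90);delta(dw(.06,.090,.092),a+90)
E
```

```text
t 2.35 pos [ 0.6234 -0.1487  0.0899] tooly 79.33 -> shift mm [-9.1  7.2 -2.3] turn -0.04 target [ 0.6337 -0.1434  0.092 ]
t 2.35 pos [ 0.6234 -0.1487  0.0899] tooly 79.33 -> shift mm [-9.1 52.2 -2.1] turn -0.04 target [ 0.642  -0.0991  0.092 ]
```

Emit:
apply_moves([
  [-1,[-0.004,0,0],0],
  [-1,[0,0,0],0],
])

```text
clock: 2.52
position: [0.633, -0.1513, 0.0992]
eef_rot: [[-0.983, 0.185, 0.003], [0.185, 0.983, -0.001], [-0.003, -0.0, -1.0]]
wrist_force: [0.6, 0.4, 0.7]
width: 0.0003
finger_force: 0.0
```

```bash
python3 - <<'E'
from go import *
a=dockpose()[2]
delta(dw(.06,.045,.092),a+90);delta(dw(.06,.090,.092),a+90)
E
```

```text
t 2.52 pos [ 0.633  -0.1513  0.0992] tooly 79.35 -> shift mm [0.8 7.9 7.2] turn -0.01 target [ 0.6337 -0.1434  0.092 ]
t 2.52 pos [ 0.633  -0.1513  0.0992] tooly 79.35 -> shift mm [ 0.8 52.9  7.2] turn -0.01 target [ 0.642  -0.0991  0.092 ]
```

Emit:
apply_moves([
  [-1,[0,0.006,0.003],0],
  [-1,[0,0.01,0.003],0],
  [-1,[0,0.01,0],0],
  [-1,[0,0.01,0],0],
  [-1,[0,0.01,0],0],
])

```text
clock: 2.93
position: [0.6402, -0.1041, 0.0918]
eef_rot: [[-0.983, 0.185, 0.001], [0.185, 0.983, 0.0], [-0.0, 0.001, -1.0]]
wrist_force: [0.1, 0.2, 0.3]
width: -0.0002
finger_force: 0.0
```

Emit:
apply_moves([
  [-1,[0,0.005,0],0],
  [-1,[0,0.003,0],0],
  [-1,[0,0,0],0],
])

```text
clock: 3.18
position: [0.6415, -0.0963, 0.0912]
eef_rot: [[-0.983, 0.183, -0.0], [0.183, 0.983, 0.001], [0.0, 0.001, -1.0]]
wrist_force: [-1.0, 0.1, 0.5]
width: -0.0001
finger_force: 0.0
```

```bash
python3 - <<'E'
from go import *
from station import arm
a=dockpose()[2]
delta(dw(.06,.090,.092),a+90)
p,d=arm.camera('side');cv2.imwrite('pics/s1.png',cv2.resize(p[150:345,270:470],None,fx=3,fy=3)[...,::-1])
E
```

```text
t 3.18 pos [ 0.6415 -0.0963  0.0912] tooly 79.43 -> shift mm [-1.1 -2.6 -0.8] turn 0.06 target [ 0.642  -0.0991  0.092 ]
```

View pics/s1.png

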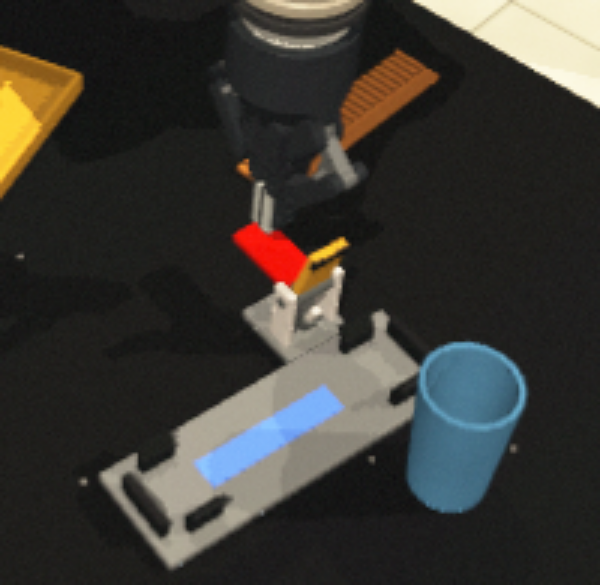

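The side view shows the catch open: the paddle is level at crop px (270,255) and the jaw is standing at (325,260). Next I go to the case.

Emit:
apply_moves([
  [-1,[0,0,-0.03],0],
  [-1,[0,0,-0.04],0],
  [-1,[0,0,-0.04],0],
  [-1,[0,0,-0.03],0],
  [-1,[0,0,0],0],
])

```text
clock: 3.65
position: [0.644, -0.0989, 0.2394]
eef_rot: [[-0.983, 0.185, 0.013], [0.185, 0.983, -0.003], [-0.013, -0.001, -1.0]]
wrist_force: [0.7, -0.1, 0.2]
width: -0.0
finger_force: 0.0
```

```bash
python3 - <<'E'
from go import *
delta([.5373,.151,.15],107.9)
E
```

```text
t 3.65 pos [ 0.644  -0.0989  0.2394] tooly 79.32 -> shift mm [152.4 225.9  87.2] turn -28.58 target [0.5373 0.151  0.15  ]
```

Emit:
apply_moves([
  [-1,[0.02,0.028,0],0],
  [0,[0.025,0.033,0],0],
  [1,[0.025,0.034,0],0],
  [1,[0.025,0.034,0],0],
  [1,[0.025,0.034,0],0],
])

```text
clock: 4.07
position: [0.5531, 0.0841, 0.231]
eef_rot: [[-0.983, 0.186, -0.0], [0.186, 0.983, 0.0], [0.0, 0.0, -1.0]]
wrist_force: [0.7, 0.5, -0.1]
width: 0.0482
finger_force: 0.0
```

Emit:
apply_moves([
  [1,[0.02,0.034,0],0],
  [1,[0.012,0.028,0],0],
  [1,[0,0,0.01],-5.6],
  [1,[0,0,0.02],-5.6],
  [1,[0,0,0.02],-5.6],
])

```text
clock: 4.48
position: [0.5344, 0.1506, 0.1813]
eef_rot: [[-0.994, -0.113, 0.002], [-0.113, 0.994, 0.0], [-0.002, 0.0, -1.0]]
wrist_force: [-0.1, -1.4, -0.5]
width: 0.0855
finger_force: 0.0
```

Emit:
apply_moves([
  [1,[0,0,0.02],-5.6],
  [1,[0,0,0.01],-5.6],
  [1,[0,0,0],-0.6],
  [1,[0,0,0],0],
  [1,[0,0,0],0],
])

```text
clock: 4.9
position: [0.5349, 0.1498, 0.152]
eef_rot: [[-0.952, -0.305, 0.001], [-0.305, 0.952, 0.0], [-0.001, -0.0, -1.0]]
wrist_force: [0.6, -0.4, 0.4]
width: 0.0853
finger_force: 0.0
```

```bash
python3 - <<'E'
from go import *
delta([.5373,.151,.028],107.9)
E
```

```text
t 4.9 pos [0.5349 0.1498 0.152 ] tooly 107.77 -> shift mm [ -2.5   0.4 124.1] turn -0.13 target [0.5373 0.151  0.028 ]
```

Emit:
apply_moves([
  [1,[-0.002,0,0.03],0],
  [1,[0,0,0.03],0],
  [1,[0,0,0.03],0],
  [1,[0,0,0.02],0],
  [1,[0,0,0.01],0],
])

```text
clock: 5.32
position: [0.5356, 0.1504, 0.0296]
eef_rot: [[-0.952, -0.306, -0.002], [-0.306, 0.952, -0.0], [0.002, 0.0, -1.0]]
wrist_force: [-0.4, 0.4, 0.4]
width: 0.0855
finger_force: 0.0
```

Emit:
apply_moves([
  [1,[0,0,0.004],0],
  [1,[0,0,0],0],
  [1,[0,0,0],0],
])

```text
clock: 5.57
position: [0.5373, 0.1507, 0.0286]
eef_rot: [[-0.952, -0.308, 0.003], [-0.308, 0.952, 0.0], [-0.003, -0.0, -1.0]]
wrist_force: [-0.0, 1.2, -0.2]
width: 0.0857
finger_force: 0.0
```

Emit:
apply_moves([
  [0.2,[0,0,0],0],
  [0,[0,0,0],0],
  [-0.3,[0,0,0],0],
  [-0.6,[0,0,0],0],
  [-1,[0,0,0],0],
])

```text
clock: 5.98
position: [0.5367, 0.1507, 0.028]
eef_rot: [[-0.951, -0.308, 0.001], [-0.308, 0.951, 0.0], [-0.001, -0.0, -1.0]]
wrist_force: [1.0, 0.4, -0.3]
width: 0.0332
finger_force: 60.7
```

Emit:
apply_moves([
  [-1,[0,0,0],0],
  [-1,[0,0,0],0],
  [-1,[0,0,0],0],
  [-1,[0,0,0],0],
])

```text
clock: 6.32
position: [0.5367, 0.1507, 0.028]
eef_rot: [[-0.951, -0.308, 0.001], [-0.308, 0.951, 0.0], [-0.001, -0.0, -1.0]]
wrist_force: [-0.6, -0.6, 6.4]
width: 0.0331
finger_force: 61.8
```

Emit:
apply_moves([
  [-1,[0,0,-0.005],0],
  [-1,[0,0,-0.015],0],
  [-1,[0,0,-0.025],0],
  [-1,[0,0,-0.03],0],
  [-1,[0,0,-0.03],0],
])

```text
clock: 6.73
position: [0.5353, 0.1505, 0.1328]
eef_rot: [[-0.951, -0.308, -0.003], [-0.308, 0.951, -0.0], [0.002, 0.001, -1.0]]
wrist_force: [1.2, -0.1, -0.9]
width: 0.0329
finger_force: 60.9
```

Emit:
apply_moves([
  [-1,[0,0,-0.025],0],
  [-1,[0,0,-0.01],0],
  [-1,[0,0,0],0],
  [-1,[0,0,0],0],
])

```text
clock: 7.07
position: [0.5357, 0.1505, 0.1664]
eef_rot: [[-0.951, -0.308, -0.001], [-0.308, 0.951, -0.0], [0.001, 0.0, -1.0]]
wrist_force: [-0.8, 0.1, -2.1]
width: 0.0328
finger_force: 60.9
```

```bash
python3 - <<'E'
from go import *
from station import arm
a=dockpose()[2]
delta(dw(-.015,0,.16),a+90)
s=arm.state();print(s['width'],s['finger_force'],s['wrist_force'],s['ft_torque'])
D={}
for n in('top','side'):
    p,d=arm.camera(n);D[n]=(p,d,arm.camera_model(n))
D['s']=s;pickle.dump(D,open('d1.pkl','wb'))
p,d,m=D['top'];P=np.array(s['position']);R=np.array(s['eef_rot']);q=proj(m,P)[0].astype(int)
t=p[150:320,150:350];sd=D['side'][0];q2=proj(D['side'][2],P)[0].astype(int);u=sd[max(q2[1]-85,0):q2[1]+85,q2[0]-100:q2[0]+100]
print(q,q2)
cv2.imwrite('pics/hold.png',np.hstack([cv2.resize(t,(400,340)),cv2.resize(u,(400,340))])[...,::-1])
E
```

```text
t 7.07 pos [0.5357 0.1505 0.1664] tooly 107.95 -> shift mm [  84.7 -313.5    6.4] turn 28.58 target [ 0.5517 -0.1738  0.16  ]
0.03279535895339471 60.90130090713501 [-0.76923399  0.11770544 -2.08316126] [0.05236394 0.05609323 0.03113945]
[235 239] [228 150]
```

View pics/hold.png

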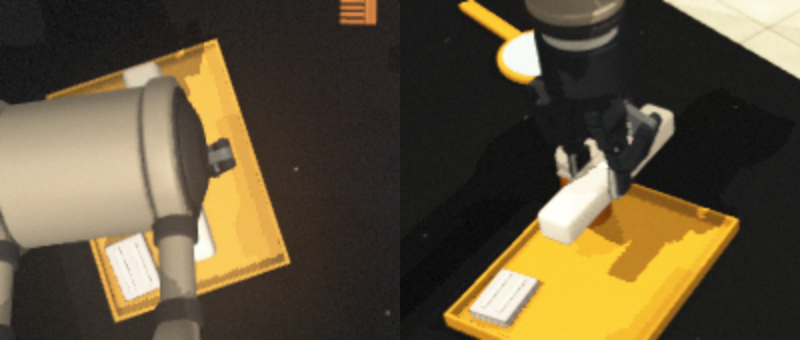

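The case is held level. In the side crop its near end is at (560,225) and its far end at (670,112). Next I check how far along its length it is gripped.

```bash
python3 - <<'E'
from go import *
D=pickle.load(open('d1.pkl','rb'));s=D['s'];P=np.array(s['position']);R=np.array(s['eef_rot'])
p,d,m=D['side'];h=cv2.cvtColor(p,cv2.COLOR_RGB2HSV).astype(int)
k=((h[...,1]<70)&(h[...,2]>120)).astype(np.uint8);k[:115]=0;k[190:]=0;k[:,:190]=0;k[:,275:]=0
n,l,st,c=cv2.connectedComponentsWithStats(k)
for i in range(1,n):
    if st[i,4]>40: print(st[i],c[i])
def corners(cx):  # case box in tool frame, cx = centre offset along tool x
    return np.array([P+R@np.array([cx+sx*.095,sy*.017,z]) for sx in(1,-1) for sy in(1,-1) for z in(-.006,.024)])
for cx in(-.010,-.015,-.020): q=proj(m,corners(cx));print(cx,'near end px',np.round(q[:4],1).tolist(),'far',np.round(q[4:],1).tolist())
cr=p[115:190,195:275];cv2.imwrite('pics/ends.png',cv2.resize(cr,None,fx=7,fy=7,interpolation=cv2.INTER_CUBIC)[...,::-1])
E
```

```text
[242 117  23  36 236] [255.45338983 128.72881356]
[ 197  134   41   53 1068] [216.66198502 162.72191011]
-0.01 near end px [[193.1, 172.9], [195.8, 185.0], [209.2, 178.9], [211.4, 191.0]] far [[249.3, 115.6], [250.5, 127.6], [264.0, 120.4], [264.9, 132.4]]
-0.015 near end px [[194.8, 171.2], [197.4, 183.3], [210.8, 177.2], [213.0, 189.3]] far [[250.6, 114.3], [251.7, 126.3], [265.3, 119.1], [266.1, 131.1]]
-0.02 near end px [[196.5, 169.5], [199.0, 181.6], [212.4, 175.5], [214.6, 187.6]] far [[251.9, 113.0], [253.0, 125.0], [266.5, 117.7], [267.3, 129.7]]
```

View pics/ends.png

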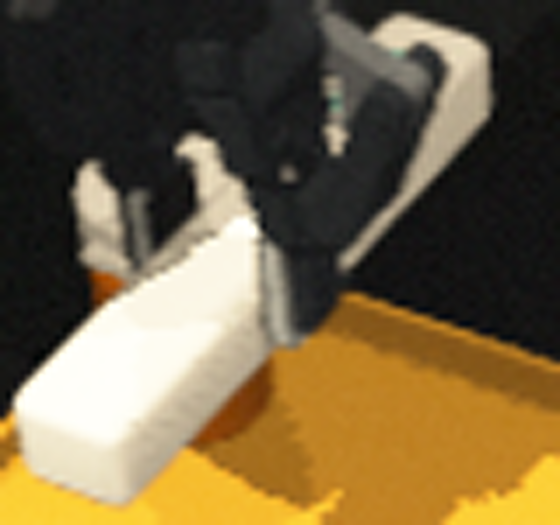

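Emit:
apply_moves([
  [-1,[0.004,-0.015,0],0],
  [-1,[0.008,-0.03,0],0],
  [-1,[0.01,-0.035,0],0],
  [-1,[0.01,-0.036,0],0],
  [-1,[0.01,-0.036,0],0],
])

```text
clock: 7.58
position: [0.542, -0.0081, 0.1652]
eef_rot: [[-0.951, -0.309, -0.004], [-0.309, 0.951, 0.001], [0.003, 0.002, -1.0]]
wrist_force: [1.4, 0.3, -0.7]
width: 0.0327
finger_force: 60.8
```

Emit:
apply_moves([
  [-1,[0.01,-0.036,0],4],
  [-1,[0,0,0],6],
  [-1,[0,0,0],6],
  [-1,[0,0,0],6],
  [-1,[0,0,0],6],
])

```text
clock: 8.0
position: [0.5437, -0.0446, 0.1651]
eef_rot: [[-0.984, 0.181, -0.004], [0.181, 0.984, 0.001], [0.004, 0.0, -1.0]]
wrist_force: [-0.7, -0.5, -1.4]
width: 0.0333
finger_force: 60.8
```

```bash
python3 - <<'E'
from go import *
a=dockpose()[2]
delta(dw(-.016,0,.16),a+90)
E
```

```text
t 8.0 pos [ 0.5437 -0.0446  0.1651] tooly 79.59 -> shift mm [ -30.3 -125.6    4.9] turn 0.22 target [ 0.5507 -0.1736  0.16  ]
```

Emit:
apply_moves([
  [-1,[-0.005,-0.02,0],0.2],
  [-1,[-0.008,-0.033,0],0],
  [-1,[-0.008,-0.033,0],0],
  [-1,[-0.006,-0.026,0],0],
  [-1,[-0.003,-0.012,0],0],
])

```text
clock: 8.42
position: [0.5514, -0.1746, 0.1651]
eef_rot: [[-0.984, 0.18, -0.003], [0.18, 0.984, 0.001], [0.003, -0.0, -1.0]]
wrist_force: [-0.2, 0.7, -1.1]
width: 0.033
finger_force: 60.9
```

Emit:
apply_moves([
  [-1,[0,0,0.01],0],
  [-1,[0,0,0.02],0],
  [-1,[0,0,0.02],0],
  [-1,[0,0,0.01],0],
  [-1,[0,0,0],0],
])

```text
clock: 8.83
position: [0.5502, -0.1696, 0.1036]
eef_rot: [[-0.984, 0.177, -0.007], [0.177, 0.984, 0.003], [0.007, 0.002, -1.0]]
wrist_force: [-0.7, 1.3, -1.7]
width: 0.0333
finger_force: 60.9
```

Emit:
apply_moves([
  [-1,[0,0,0],0],
  [-1,[0,0,0],0],
])

```text
clock: 9.0
position: [0.5527, -0.1712, 0.1079]
eef_rot: [[-0.984, 0.177, 0.001], [0.177, 0.984, -0.0], [-0.001, -0.0, -1.0]]
wrist_force: [-0.1, -0.3, -1.3]
width: 0.0329
finger_force: 60.9
```

```bash
python3 - <<'E'
from go import *
from station import arm
a=dockpose()[2]
delta(dw(-.016,0,.032),a+90)
p,d=arm.camera('side');cv2.imwrite('pics/s2.png',cv2.resize(p[150:345,270:470],None,fx=3,fy=3)[...,::-1])
E
```

```text
t 9.0 pos [ 0.5527 -0.1712  0.1079] tooly 79.78 -> shift mm [ 1.6 -2.6 75.9] turn 0.42 target [ 0.5507 -0.1736  0.032 ]
```

View pics/s2.png

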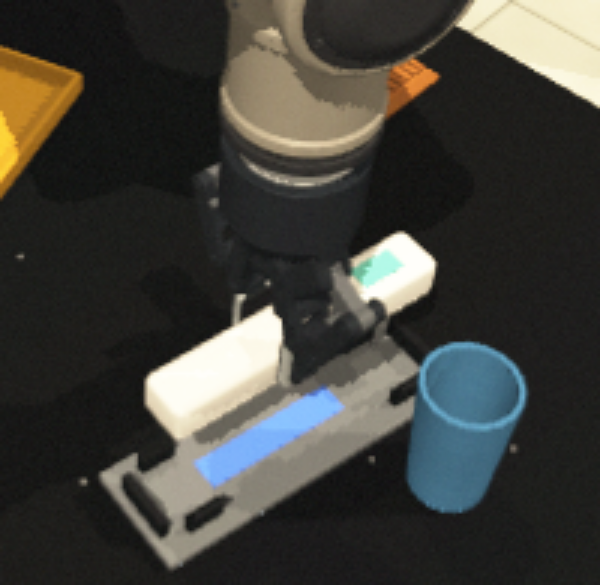

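Emit:
apply_moves([
  [-1,[0.0015,-0.0025,0.005],0.4],
  [-1,[0,0,0.015],0],
  [-1,[0,0,0.015],0],
  [-1,[0,0,0.01],0],
  [-1,[0,0,0.005],0],
])

```text
clock: 9.47
position: [0.5497, -0.1737, 0.0561]
eef_rot: [[-0.983, 0.185, -0.001], [0.185, 0.983, 0.001], [0.001, 0.0, -1.0]]
wrist_force: [-0.8, 1.5, -0.8]
width: 0.0328
finger_force: 60.9
```

Emit:
apply_moves([
  [-1,[0,0,0],0],
  [-1,[0,0,0],0],
  [-1,[0,0,0],0],
])

```text
clock: 9.72
position: [0.5508, -0.1741, 0.058]
eef_rot: [[-0.983, 0.185, 0.001], [0.185, 0.983, -0.001], [-0.001, -0.0, -1.0]]
wrist_force: [-0.3, 0.1, -0.5]
width: 0.0332
finger_force: 60.9
```

```bash
python3 - <<'E'
from go import *
a=dockpose()[2]
delta(dw(-.016,0,.032),a+90)
E
```

```text
t 9.72 pos [ 0.5508 -0.1741  0.058 ] tooly 79.34 -> shift mm [ 0.2  0.5 26. ] turn -0.02 target [ 0.5507 -0.1736  0.032 ]
```

Emit:
apply_moves([
  [-1,[0,0.0005,0.006],0],
  [-1,[0,0,0.006],0],
  [-1,[0,0,0.006],0],
  [-1,[0,0,0.003],0],
  [-1,[0,0,0],0],
])

```text
clock: 10.13
position: [0.5497, -0.173, 0.0351]
eef_rot: [[-0.983, 0.185, -0.002], [0.185, 0.983, 0.001], [0.002, 0.001, -1.0]]
wrist_force: [-1.5, 0.1, -1.3]
width: 0.033
finger_force: 60.9
```

Emit:
apply_moves([
  [-1,[0,0,0.0015],0],
  [-1,[0,0,0.001],0],
  [-1,[0,0,0],0],
  [-1,[0,0,0],0],
])

```text
clock: 10.47
position: [0.5504, -0.1733, 0.0338]
eef_rot: [[-0.983, 0.185, 0.0], [0.185, 0.983, -0.0], [-0.0, 0.0, -1.0]]
wrist_force: [-0.7, -0.7, -1.8]
width: 0.0333
finger_force: 60.9
```

Emit:
apply_moves([
  [-1,[0,0,0.001],0],
  [-1,[0,0,0],0],
  [-1,[0,0,0.0008],0],
  [-1,[0,0,0],0],
  [-1,[0,0,0],0],
])

```text
clock: 10.88
position: [0.5505, -0.1734, 0.032]
eef_rot: [[-0.983, 0.185, 0.0], [0.185, 0.983, -0.0], [-0.0, 0.0, -1.0]]
wrist_force: [-0.1, -0.3, -1.1]
width: 0.0331
finger_force: 61.0
```

Emit:
apply_moves([
  [-1,[0,0,0.0005],0],
  [-1,[0,0,0],0],
  [-1,[0,0,0],0],
])

```text
clock: 11.13
position: [0.5505, -0.1734, 0.032]
eef_rot: [[-0.983, 0.185, 0.001], [0.185, 0.983, -0.0], [-0.001, -0.0, -1.0]]
wrist_force: [-0.7, 0.4, 5.1]
width: 0.0331
finger_force: 61.6
```

Emit:
apply_moves([
  [-1,[0,0,0.0005],0],
  [-1,[0,0,0],0],
  [-1,[0,0,0],0],
])

```text
clock: 11.38
position: [0.5505, -0.1734, 0.032]
eef_rot: [[-0.983, 0.185, 0.001], [0.185, 0.983, -0.0], [-0.001, -0.0, -1.0]]
wrist_force: [-2.8, 1.1, 9.2]
width: 0.0333
finger_force: 62.4
```

Emit:
apply_moves([
  [-1,[0,0,-0.0005],0],
  [-0.1,[0,0,0],0],
  [0.1,[0,0,0],0],
  [0.3,[0,0,0],0],
  [0.4,[0,0,0],0],
])

```text
clock: 11.8
position: [0.5503, -0.1733, 0.0312]
eef_rot: [[-0.983, 0.185, -0.0], [0.185, 0.983, 0.0], [0.0, 0.0, -1.0]]
wrist_force: [-0.2, 0.0, -0.1]
width: 0.0598
finger_force: 0.0
```

Emit:
apply_moves([
  [0.4,[0,0,0],0],
  [0.4,[0,0,-0.01],0],
  [0.4,[0,0,-0.02],0],
  [0.4,[0,0,-0.03],0],
  [0.4,[0,0,-0.03],0],
])

```text
clock: 12.22
position: [0.5498, -0.1731, 0.1224]
eef_rot: [[-0.983, 0.185, -0.002], [0.185, 0.983, 0.001], [0.002, 0.001, -1.0]]
wrist_force: [0.0, -0.9, -0.1]
width: 0.0599
finger_force: 0.0
```

Emit:
apply_moves([
  [0.4,[0,0,-0.03],0],
  [-1,[0,0,-0.03],0],
  [-1,[0,0,0],0],
  [-1,[0,0,0],0],
])

```text
clock: 12.55
position: [0.5512, -0.1737, 0.184]
eef_rot: [[-0.983, 0.185, 0.005], [0.185, 0.983, -0.002], [-0.005, -0.001, -1.0]]
wrist_force: [0.5, -0.3, -1.0]
width: 0.0239
finger_force: 0.0
```

```bash
python3 - <<'E'
from go import *
from station import arm
a=dockpose()[2]
delta(dw(.06,.080,.18),a+90)
p,d=arm.camera('side');cv2.imwrite('pics/s3.png',cv2.resize(p[150:345,270:470],None,fx=3,fy=3)[...,::-1])
E
```

```text
t 12.55 pos [ 0.5512 -0.1737  0.184 ] tooly 79.35 -> shift mm [-75.5  80.1   4.3] turn -0.02 target [ 0.6402 -0.109   0.18  ]
```

View pics/s3.png

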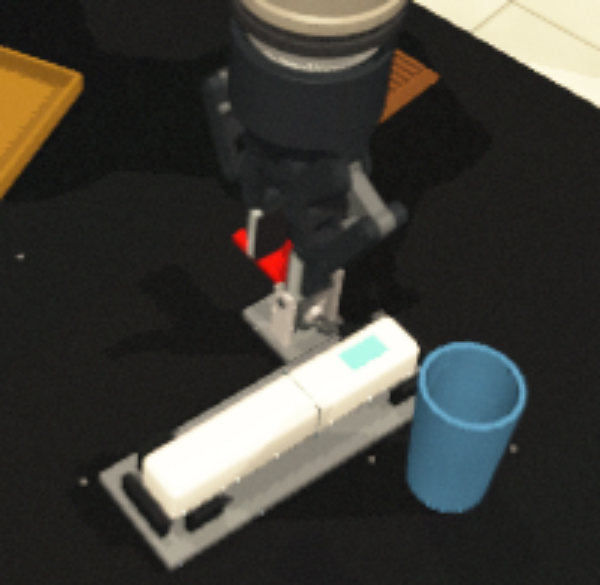

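The case sits flat between the lips and stops, from crop px (160,490) to (400,340). The catch is still open, so next I shut it.

Emit:
apply_moves([
  [-1,[-0.018,0.02,0],0],
  [-1,[-0.025,0.028,0],0],
  [-1,[-0.022,0.022,0],0],
  [-1,[-0.01,0.01,0],0],
  [-1,[0,0,0.01],0],
])

```text
clock: 13.02
position: [0.641, -0.1064, 0.1709]
eef_rot: [[-0.983, 0.182, 0.002], [0.182, 0.983, 0.0], [-0.002, 0.001, -1.0]]
wrist_force: [-0.5, -0.8, -0.1]
width: 0.0001
finger_force: 0.0
```

Emit:
apply_moves([
  [-1,[0,0,0.02],0],
  [-1,[0,0,0.025],0],
  [-1,[0,0,0.02],0],
  [-1,[0,0,0.012],0],
  [-1,[0,0,0.004],0],
])

```text
clock: 13.43
position: [0.6363, -0.1086, 0.0866]
eef_rot: [[-0.983, 0.185, -0.007], [0.185, 0.983, 0.002], [0.007, 0.001, -1.0]]
wrist_force: [-0.2, 0.2, 0.7]
width: -0.0001
finger_force: 0.0
```

Emit:
apply_moves([
  [-1,[0,0,0],0],
  [-1,[0,0,0],0],
  [-1,[0,0,0],0],
])

```text
clock: 13.68
position: [0.6395, -0.1089, 0.0918]
eef_rot: [[-0.983, 0.185, 0.002], [0.185, 0.983, -0.001], [-0.002, -0.0, -1.0]]
wrist_force: [-0.1, -0.2, -0.6]
width: -0.0001
finger_force: 0.0
```

```bash
python3 - <<'E'
from go import *
a=dockpose()[2]
delta(dw(.06,.028,.090),a+90)
E
```

```text
t 13.68 pos [ 0.6395 -0.1089  0.0918] tooly 79.34 -> shift mm [ -0.7 -51.9   1.8] turn -0.03 target [ 0.6306 -0.1601  0.09  ]
```

Emit:
apply_moves([
  [-1,[0,-0.008,0.002],0],
  [-1,[0,-0.01,0],0],
  [-1,[0,-0.01,0],0],
  [-1,[0,-0.01,0],0],
  [-1,[0,-0.008,0],0],
])

```text
clock: 14.1
position: [0.6302, -0.155, 0.0888]
eef_rot: [[-0.983, 0.185, 0.001], [0.185, 0.983, 0.0], [-0.0, 0.0, -1.0]]
wrist_force: [0.3, -0.1, 0.6]
width: -0.0002
finger_force: 0.2
```

Emit:
apply_moves([
  [-1,[0,-0.006,0],0],
  [-1,[0,0,0],0],
  [-1,[0,0,0],0],
])

```text
clock: 14.35
position: [0.6291, -0.1606, 0.0885]
eef_rot: [[-0.983, 0.186, 0.0], [0.186, 0.983, -0.0], [-0.0, -0.0, -1.0]]
wrist_force: [-0.0, -0.0, 0.6]
width: 0.0
finger_force: 0.0
```

Emit:
apply_moves([
  [-1,[0,0,-0.02],0],
  [-1,[0,0,-0.035],0],
  [-1,[0,0,-0.04],0],
  [-1,[0.03,0.01,-0.02],0],
  [-1,[0.04,0,0],0],
])

```text
clock: 14.77
position: [0.5659, -0.1369, 0.2086]
eef_rot: [[-0.983, 0.184, 0.012], [0.184, 0.983, -0.004], [-0.012, -0.002, -1.0]]
wrist_force: [-0.1, 0.3, 0.3]
width: -0.0
finger_force: 0.0
```

Emit:
apply_moves([
  [-1,[0.04,0,0],0],
  [-1,[0.04,0,0],0],
  [-1,[0.03,0,0],0],
  [-1,[0,0,0],0],
  [-1,[0,0,0],0],
])

```text
clock: 15.18
position: [0.4536, -0.1162, 0.2042]
eef_rot: [[-0.983, 0.185, 0.001], [0.185, 0.983, -0.0], [-0.001, -0.0, -1.0]]
wrist_force: [1.5, -0.2, 0.4]
width: -0.0001
finger_force: 0.0
```

```bash
python3 - <<'E'
from go import *
from station import arm
p,d=arm.camera('side');t,_=arm.camera('top')
cv2.imwrite('pics/fin.png',np.hstack([cv2.resize(p[130:345,150:470],(480,322)),cv2.resize(t[160:310,350:470],(256,322))])[...,::-1])
E
```

```text
(no output)
```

View pics/fin.png

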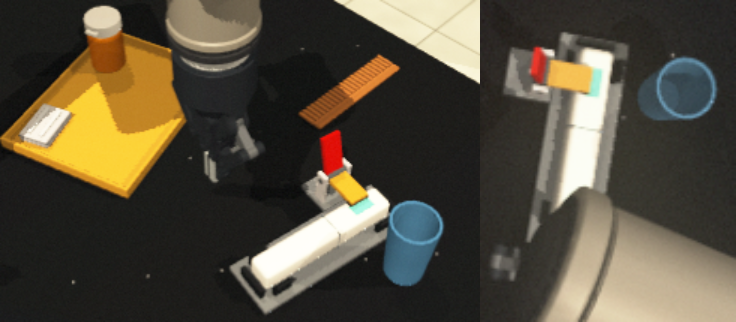

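The catch is shut: the red paddle stands at (332,152) and the gold jaw lies over the case at (349,188). The jar, tin, tumbler and comb are where they were, and the arm is clear of everything.

```bash
python3 -c "
from station import arm
print(arm.hand_in())"
```

```text
the job is handed in; nothing more can be done
None
```

The case is in the cradle with the catch snapped shut over it, the other items were left where they were, and I handed the job in at about 15 s on the robot's clock; no verdict came back.

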